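Ring for service and hold up the round roll with the tongs

ROBOT

A 6-joint arm with a two-finger parallel gripper is mounted at the origin on the work surface; the furniture and walls round the work are solid. World frame = base frame: x ahead of the robot, y to its left, z up, the work surface at z = 0. Lengths are in m, angles in rad, forces in N, time in s.
With the tool pointing down it reaches from about 0.425 to 0.925 m from the base axis. Payload 12.5 kg.
Tool frame: the origin (TCP) lies midway between the tips of the shut fingers; the grasp point (between the pads) lies 19 mm behind it; z points along the fingers, y is the line along which they close (so a half turn about z gives the same grasp; the last joint's range is limited). The gripper opens to 85 mm and grips with 20 to 120 N. Pads are 22 mm wide; open, the fingers measure 114 mm over their backs; the gripper's body (76 mm by 85 mm) begins 54 mm behind the grasp point. The pads swing forward as they close: fully open they stand 13 mm farther back than shut.
Start: joints at [-1.209, 0.491, 1.559, -0, 1.092, -0.106], TCP at [0.282, -0.558, 0.231] pointing down, gripper open.
Joint ranges: [-3.1, 3.1], [-0.84, 2.19], [0.05, 2.79], [-1.13, 4.28], [0.06, 2.93], [-2.69, 2.69]. Speed limits (rad/s): [2.22, 2.22, 2.79, 3.14, 3.14, 3.14].

INTERFACE

Orientations are given as a unit quaternion [x, y, z, w].
In Python, from bench import manip, read_camera, camera_params, job gives the robot as it stands.
- The arm moves only by the shell command python3 -m pendant 'ROWS'. ROWS is text: rows parted by semicolons, each of 5 numbers parted by spaces: the closure, from 0 (fully open) to 1 (shut), then the shift along the tool's x, y, z as a fraction of full scale, then the turn about the tool's z as a fraction of full scale. In form: grip x y z spin; .... A call has 1 to 20 rows; each row is the pose to reach, as a shift and turn from the pose commanded when the call began, along the tool's axes at that moment, turning the shorter way round; what a row does not reach only later rows make up. Full scale, the value 1, is 40 cm for a shift and 180 degrees for a turn. A row lasts 1/12 s, in which the tool goes at most 41.7 mm and 7.16 degrees, less where a joint would pass 70% of its speed; a pose out of reach is approached as far as the arm can. A call with a number of a shift or a turn outside -1 to 1 is refused whole. A call with a gripper value outside its range is refused whole. The fingers move at their own pace and stop on an object; the grip force is fixed at half the most. Time passes only in rows, so rows that repeat a pose let the fingers close. It gives the time, the measured TCP pose, the force, the opening and the grip force at its end, in the units of the state.
- manip.sense(): the state, without advancing time (a new reading comes with each control period).
- read_camera(name): name is "scene" or "side" or "wrist"; returns the picture (400x640x3 uint8, red, green, blue); there is no depth.
- camera_params(name): a dict with "K" (3x3 intrinsics, pixels), "k1" (the pictures are not rectified: a ray, as slopes to the right and down, at radius r is drawn at 1 + k1 r^2 times it, then the intrinsics apply), "xyz" and "rotation" of the camera in the world; the wrist camera has in their place "tool_from_camera" (4x4, takes a point from camera to tool coordinates, whose origin is the TCP and whose axes are the flange's). Camera axes: x right, y up, looking along -z (the intrinsics and any distortion apply to the point x, -y, -z); pixel columns grow to the right and rows downward; lengths in m; the calibration is good to about 2 mm. A picture is of the moment at which its call begins: read the wrist's pose just before it. camera_params takes no time and is no camera call.
- job.hand_in(): hands the job in; it is judged then, once.
The state is a dict: "clock": time; "joint_pos": joint angles; "qvel": joint speeds; "joint_efforts": joint torques, N m; "ee_pos": TCP position; "ee_rot": TCP orientation; "ft_force": force on the tool from outside, world axes, zero at the start; "ft_torque": the same for the moment, N m; "finger_gap": finger opening in m; "finger_force": force on a finger pad.
Only numpy, scipy, OpenCV 4.12 (cv2) and the standard library are available. Lean on these libraries where they do the work, as an engineer would, in place of code of your own. Each camera call takes 0.05 s, during which the arm holds its last target. There are 200 camera calls.

TASK

Ring the counter bell by pressing its plunger all the way down, to call the guest over, and then use the kitchen tongs to pick the round bread roll off the board and hold it up about 15 cm above the worktop, ready to be served. Do not touch the bread with the gripper itself, and leave the long roll, the board and the other things where they are. Finish while still holding the roll up in the tongs, steady.

Things in the scene. Friction and masses are not known exactly. Their poses are not given: they have to be found in the camera images.
- plunger_top (a point): middle of the top face of the bell's plunger button, a steel button 22 mm across on the very top of a round counter bell (steel dome on a black base 86 mm across); 63 mm above the worktop when up. The bell is fixed to the worktop.
- plunger (a joint): travel of the bell's plunger in m: 0 up, 0.006 fully down on its stop. A spring pushes it up: 1.5 N starts it, 4.5 N holds it fully down; it springs back by itself.
- tongs: steel spring tongs, 270 mm long, 24 mm high, 135 g, lying flat, jaws opening sideways. Origin: on the mid-line, midway along the black grip plates, on the underside; the centre of mass is near it. x points along the mid-line to the jaws (centred at x = 0.11), z up; the arms turn on an upright pin at x = -0.10, the rear end is at x = -0.138. Grip across y from above: 62 mm over the plates when open
- tongs_left: left (+y) arm of the tongs, with a black grip plate on its outer face (24 mm high; fingers fit in the 44 mm between its two raised stops, 5 mm high, at tongs x = -0.022 and 0.022) and a jaw. Origin on the pin. Both arms move alike, nothing locks them, springs hold them open: closing takes 4 N across the plates at first, 6 N where the jaws meet the roll; half of any grip beyond presses on the roll
- tongs_right: right (-y) arm of the tongs, mirror image of the left, origin on the same pin. Closing by 1 mm over the grip plates closes the jaws by 2.1 mm: open, 62 mm over the plates and the jaws 96 mm apart; closed on the round roll, 41 mm over the plates and the jaws 50 mm apart; at the stop, jaws 12 mm apart. The plates stand parallel at 52 mm
- jaw_left (a point): middle of the inner face of the left jaw (cupped, 40 mm long, 24 mm high, 4 mm thick), 12 mm above the underside of the tongs; open, the jaws are 104 mm over their outsides
- jaw_right (a point): the same point on the right jaw; the round roll belongs midway between these two points
- round_roll: round brown bread roll, 50 mm across, 40 mm high, flat foot, scored with a cross on top, about 60 g, firm; origin at the centre of its underside, z up. It stands on the board; its sides are upright from 7 to 25 mm above its underside.
- long_roll: long brown bread roll, 100 x 40 x 34 mm, beside the round one on the same board and parallel to the board's x axis (to leave alone); which of the two lies on which side varies, their centres are about 110 mm apart along the board's y; origin at the centre of its underside, x along its length
- board: loose wooden serving board, 200 (x) by 220 (y) by 14 mm thick, lying on the worktop; origin at the centre of its underside, x axis pointing roughly away from the robot, z up
- tub: small round yoghurt tub, 72 mm across, 72 mm high, standing beyond the tongs (to leave alone); origin at the centre of its underside
- spice_jar: spice jar, 45 mm across, 106 mm high, standing beyond the tongs (to leave alone); origin at the centre of its underside
- mill: small salt shaker, 44 mm across, 90 mm high, standing to the right of the bell (to leave alone); origin at the centre of its underside

How it is judged:
By the outcome, as a careful person would: the job done as asked, in the order asked, and still so for the second after the job is handed in, while the arm keeps its last pose, push and grip.
It also fails if it takes over 59 s, if anything falls off the work surface, if the arm or the gripper's body presses on something with over 40 N, if the wrist force passes 120 N, or if a joint passes its speed limit or range.

## Working session

There is one attempt and no reset: what is moved stays moved. The work goes in short steps, Python scripts to look and compute and a shell command to move; the robot and the scene stay as the last step left them, time stands still between calls to the robot, and variables do not carry over. Pictures are saved under pics/ and viewed, at most 10 in all, crops included, and the job is handed in when it is done.

```bash
mkdir -p pics; ls; python3 - <<'E'
from bench import manip, read_camera, camera_params
import cv2
s=manip.sense(); print({k:s[k] for k in('clock','ee_pos','ee_rot','finger_gap')})
for n in('scene','side','wrist'):
    p=camera_params(n); print(n,p)
    cv2.imwrite(f'pics/{n}0.png',read_camera(n)[:,:,::-1])
E
```

```text
pics
{'clock': 0.0, 'ee_pos': array([ 0.28176396, -0.55763693,  0.23069957]), 'ee_rot': array([ 9.72773113e-01,  2.31758794e-01, -6.51659345e-05, -5.73071088e-04]), 'finger_gap': 0.0854497449899244}
scene {'K': array([[518.57779819,   0.        , 323.48904786],
       [  0.        , 518.57779819, 199.6213539 ],
       [  0.        ,   0.        ,   1.        ]]), 'k1': -0.03590180814018472, 'xyz': array([-0.09458717,  0.95929958,  0.74163793]), 'rotation': array([-0.13504986,  0.4968441 ,  0.82310149, -0.23960678])}
side {'K': array([[449.91535979,   0.        , 324.66060222],
       [  0.        , 449.91535979, 201.76377938],
       [  0.        ,   0.        ,   1.        ]]), 'k1': -0.08000724997792384, 'xyz': array([ 0.52757714, -1.27609533,  0.72565159]), 'rotation': array([ 0.49881491, -0.00757558, -0.01525148,  0.86654122])}
wrist {'K': array([[277.10026358,   0.        , 318.69535537],
       [  0.        , 277.10026358, 197.10415385],
       [  0.        ,   0.        ,   1.        ]]), 'k1': 0.00029376582995709635, 'tool_from_camera': array([[ 1.81388752e-04,  9.50927471e-01,  3.09413819e-01,
         7.85650615e-02],
       [ 9.99999943e-01, -8.40002251e-05, -3.28073970e-04,
         3.24570427e-04],
       [-2.85983720e-04,  3.09413860e-01, -9.50927432e-01,
        -1.42937007e-01],
       [ 0.00000000e+00,  0.00000000e+00,  0.00000000e+00,
         1.00000000e+00]])}
```

View pics/scene0.png

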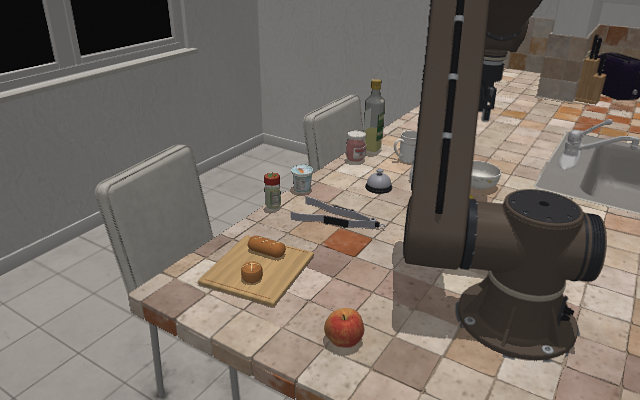

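View pics/side0.png

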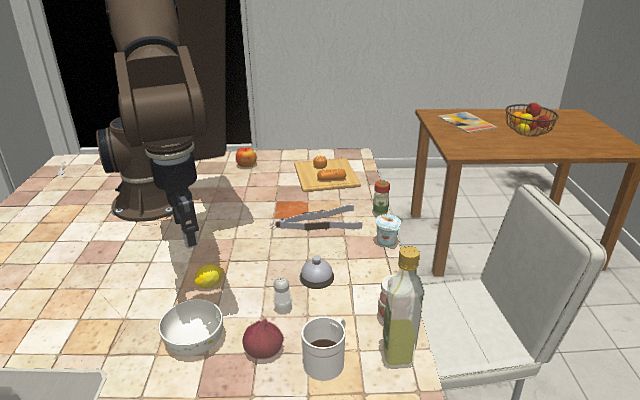

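The scene picture shows the bell at about (378,175), the tongs from (380,226) to (300,208), and the round roll at (251,270). In the side picture the bell is at (317,262), the tongs run from (277,224) to (358,215), and the round roll is at (320,160). I'll enlarge these areas.

```bash
python3 - <<'E'
import cv2,numpy as np
a=cv2.imread('pics/scene0.png')[155:305,195:395]; b=cv2.imread('pics/side0.png')[145:295,230:430]
cv2.imwrite('pics/sc.png',cv2.resize(a,(800,600),interpolation=cv2.INTER_CUBIC))
cv2.imwrite('pics/sd.png',cv2.resize(b,(800,600),interpolation=cv2.INTER_CUBIC))
E
cat > h.py <<'E'
import numpy as np
from scipy.spatial.transform import Rotation as R
from bench import manip, read_camera, camera_params
def cam(n,s=None):
    p=camera_params(n)
    if 'xyz' in p: return p,np.array(p['xyz']),R.from_quat(p['rotation']).as_matrix()
    s=s or manip.sense(); T=np.array(p['tool_from_camera']); M=R.from_quat(s['ee_rot']).as_matrix()
    return p,s['ee_pos']+M@T[:3,3],M@T[:3,:3]
def ray(n,u,v,s=None):
    p,o,M=cam(n,s);K=p['K']
    x,y=(u-K[0,2])/K[0,0],(v-K[1,2])/K[1,1]; f=1
    for _ in range(20): f=1+p['k1']*((x/f)**2+(y/f)**2)
    d=M@np.array([x/f,-y/f,-1]); return o,d
def atz(n,u,v,z,s=None):
    o,d=ray(n,u,v,s); return o+d*(z-o[2])/d[2]
def proj(n,X,s=None):
    p,o,M=cam(n,s);K=p['K'];c=M.T@(np.array(X)-o); x,y=c[0]/-c[2],-c[1]/-c[2];f=1+p['k1']*(x*x+y*y)
    return np.array([K[0,0]*x*f+K[0,2],K[1,1]*y*f+K[1,2]])
E
```

```text
(no output)
```

View pics/sc.png

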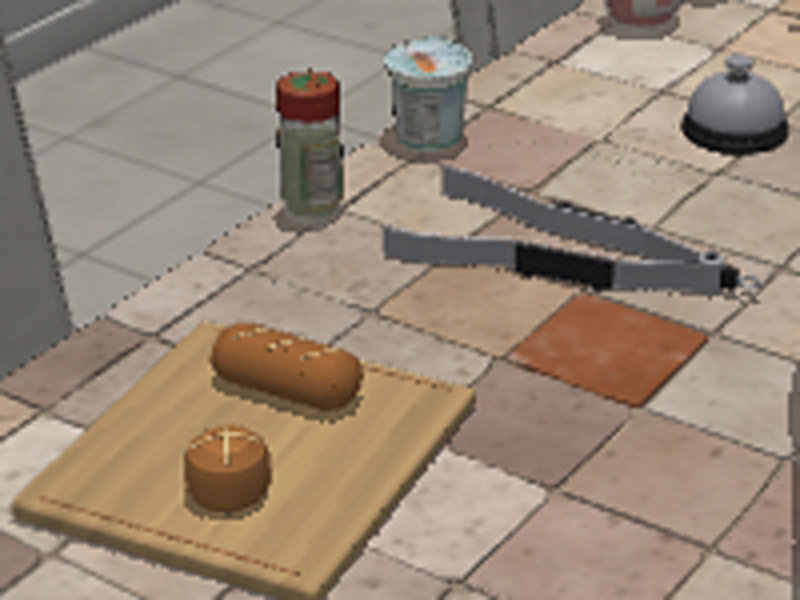

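View pics/sd.png

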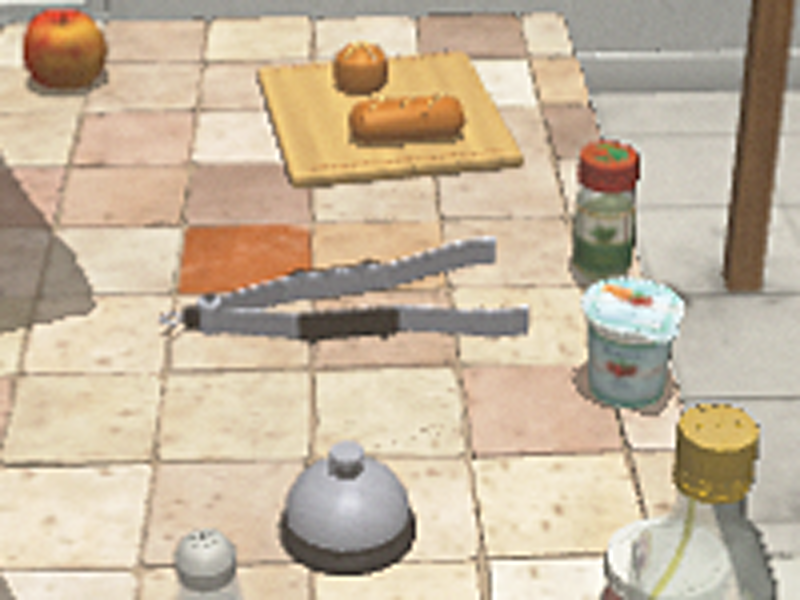

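The enlarged scene crop shows the plunger top at (740,58), the pin at (711,257), the jaw tip tops at (444,168) and (385,229), and the round roll top at (228,440). In the side crop these are at (346,447), (209,299), (494,239)/(528,309) and (360,48).

```bash
python3 - <<'E'
from h import *
S=lambda x,y:(195+x/4-.4,155+y/4-.4)
D=lambda x,y:(230+x/4-.4,145+y/4-.4)
for n,s,d,z in [('plunger',(740,58),(346,447),.063),('pin',(711,257),(209,299),.026),('jawR',(444,168),(528,309),.024),('jawL',(385,229),(494,239),.024),('roll',(228,437),(360,48),.052),('rollfoot',(228,492),(361,82),.018),
 ('bd near-right',(474,393),(294,182),.014),('bd farright',(205,323),(522,160),.014),('bd nearleft',(318,592),(258,68),.014),('bd farleft',(14,508),(466,54),.014),('mill',(0,0),(205,535),.09),('tub',(430,60),(634,290),.072),('jar',(310,90),(609,155),.1)]:
    print(n,z,atz('scene',*S(*s),z).round(4),atz('side',*D(*d),z).round(4))
E
```

```text
plunger 0.063 [ 0.5314 -0.3999  0.063 ] [ 0.5352 -0.3988  0.063 ]
pin 0.026 [ 0.435  -0.1668  0.026 ] [ 0.4394 -0.1691  0.026 ]
jawR 0.024 [ 0.6631 -0.1779  0.024 ] [ 0.6697 -0.188   0.024 ]
jawL 0.024 [ 0.6465 -0.0781  0.024 ] [ 0.654  -0.0878  0.024 ]
roll 0.052 [0.5529 0.2106 0.052 ] [0.5584 0.208  0.052 ]
rollfoot 0.018 [0.5503 0.2166 0.018 ] [0.559  0.2082 0.018 ]
bd near-right 0.014 [0.4902 0.0479 0.014 ] [0.4993 0.0277 0.014 ]
bd farright 0.014 [0.683  0.0762 0.014 ] [0.6911 0.0592 0.014 ]
bd nearleft 0.014 [0.4561 0.2564 0.014 ] [0.4641 0.2506 0.014 ]
bd farleft 0.014 [0.6466 0.2918 0.014 ] [0.66   0.2742 0.014 ]
mill 0.09 [ 1.0456 -0.1169  0.09  ] [ 0.4566 -0.5111  0.09  ]
tub 0.072 [ 0.7206 -0.2448  0.072 ] [ 0.735  -0.2413  0.072 ]
jar 0.1 [ 0.729  -0.1043  0.1   ] [ 0.737  -0.0967  0.1   ]
```

```bash
cat >> h.py <<'E'
def rel(xyz,yaw=None):
    """shift (fractions) in tool axes to world xyz; yaw = world heading of tool x wanted (deg)"""
    s=manip.sense(); M=R.from_quat(s['ee_rot']).as_matrix()
    y0=np.degrees(np.arctan2(M[1,0],M[0,0])); o=(M.T@(np.array(xyz)-s['ee_pos'])/.4).round(4)
    sp=None if yaw is None else round(-(yaw-y0)/180,4)
    print('rel',o,'spin',sp,'yaw now',y0.round(2),'clock',s['clock'])
E
python3 -m pendant '1 .74 -.072 .05 0;1 .74 -.072 .05 0;1 .74 -.072 .05 0;1 .74 -.072 .05 0;1 .74 -.072 .05 0;1 .74 -.072 .05 0;1 .74 -.072 .05 0;1 .74 -.072 .2 0;1 .74 -.072 .2 0;1 .74 -.072 .2 0;1 .74 -.072 .2 0;1 .74 -.072 .2 0'
python3 - <<'E'
from h import *
import cv2
s=manip.sense();im=read_camera('wrist')[:,:,::-1].copy()
print(proj('wrist',[.533,-.399,.063],s))
print(proj('wrist',s['ee_pos'],s));rel([.533,-.399,.063])
cv2.imwrite('pics/w1.png',im)
E
```

```text
clock: 1.15
ee_pos: [0.5332, -0.3995, 0.1527]
ee_rot: [0.973, 0.231, 0.0, 0.001]
ft_force: [0.6, 1.0, 0.1]
finger_gap: -0.0001
finger_force: 0.0
[317.46910531 200.18381881]
[318.0354866  249.82263597]
rel [ 2.000e-04 -2.200e-03  2.252e-01] spin None yaw now 26.76 clock 1.2
```

View pics/w1.png

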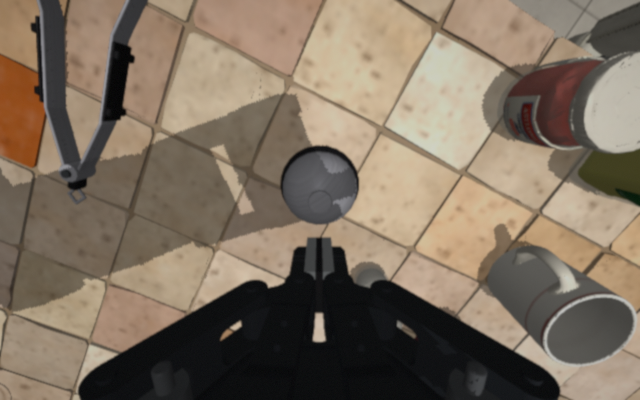

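The wrist view shows the plunger at about (319,200), within 2 px of where it projects, so the tool is aligned. Next I press down.

```bash
python3 -m pendant '1 0 0 .1 0;1 0 0 .2 0;1 0 0 .22 0;1 0 0 .23 0;1 0 0 .235 0;1 0 0 .2375 0;1 0 0 .2375 0;1 0 0 .2375 0'
```

```text
clock: 1.87
ee_pos: [0.5336, -0.3995, 0.0582]
ee_rot: [0.973, 0.232, 0.001, 0.001]
ft_force: [-2.8, -0.4, 3.9]
finger_gap: -0.0005
finger_force: 1.9
```

```bash
python3 -m pendant '1 0 0 .003 0;1 0 0 .005 0;1 0 0 .005 0;1 0 0 .005 0'
```

```text
clock: 2.2
ee_pos: [0.5337, -0.3995, 0.0569]
ee_rot: [0.973, 0.232, 0.001, 0.002]
ft_force: [-5.2, 0.4, 18.1]
finger_gap: 0.0
finger_force: 9.1
```

The wrist force is 18 N, so the plunger is on its stop. I'll retract and move over the tongs, opening the gripper on the way.

```bash
python3 -m pendant '1 0 0 -.1 0;1 0 0 -.2 0;1 0 0 -.3 0;0 .15 -.597 -.36 .099;0 .15 -.597 -.36 .099;0 .15 -.597 -.36 .099;0 .15 -.597 -.36 .099;0 .15 -.597 -.36 .099;0 .15 -.597 -.36 .099;0 .15 -.597 -.36 .099;0 .15 -.597 -.36 .099;0 .15 -.597 -.36 .099'
python3 - <<'E'
from h import *
import cv2
s=manip.sense();im=read_camera('wrist')[:,:,::-1].copy()
np.save('s2.npy',s,allow_pickle=True)
print(s['ee_pos'],s['ft_force'])
S=lambda x,y:(195+x/4-.4,155+y/4-.4)
cv2.imwrite('pics/w2.png',im)
print('apple',atz('side',246,166,.0))
for X in([.437,-.168,.026],[.536,-.152,.024]): print(proj('wrist',X,s))
E
```

```text
clock: 3.2
ee_pos: [0.4796, -0.1587, 0.1987]
ee_rot: [0.997, 0.079, 0.001, 0.0]
ft_force: [0.8, 0.7, -0.7]
finger_gap: 0.0852
finger_force: 0.0
[ 0.47955022 -0.15872112  0.19873938] [ 0.79363993  0.65093931 -0.69601429]
apple [0.2838686  0.24952575 0.        ]
[320.05925957 212.491071  ]
[319.95145089 127.82703616]
```

View pics/w2.png

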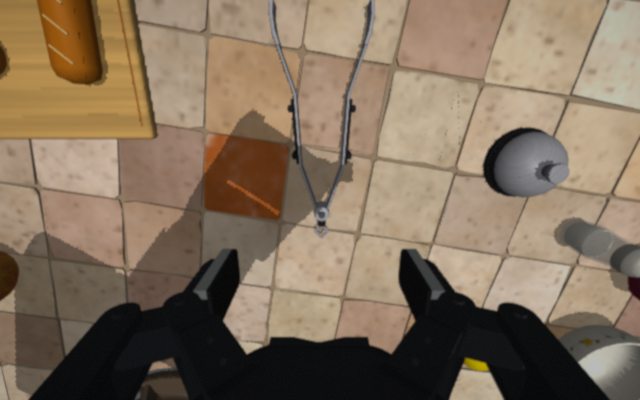

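The wrist view shows the tongs ahead, with the pin at (321,213). The plate stops are at (293,107), (297,155), (352,104) and (347,158), and the jaw ends at (272,2) and (373,2).

```bash
python3 - <<'E'
from h import *
s=np.load('s2.npy',allow_pickle=True).item()
P=[atz('wrist',u,v,.024,s) for u,v in((293,107),(297,155),(352,104),(347,158),(321,213),(272,2),(373,2))]
print(np.array(P).round(4)); m=sum(P[:4])/4; print('origin',m)
d=(P[5]+P[6])/2-P[4]; d2=m-P[4]; print(np.degrees(np.arctan2([d[1],d2[1]],[d[0],d2[0]])),np.linalg.norm(d2))
rel([m[0],m[1],.06],8.5)
rel([m[0],m[1],-.001],8.5)
E
```

```text
[[ 0.5532 -0.1195  0.024 ]
 [ 0.5019 -0.1308  0.024 ]
 [ 0.5663 -0.1824  0.024 ]
 [ 0.5075 -0.1882  0.024 ]
 [ 0.4358 -0.1694  0.024 ]
 [ 0.6472 -0.0865  0.024 ]
 [ 0.6628 -0.1844  0.024 ]]
origin [ 0.53222976 -0.15520632  0.024     ]
[8.79578306 8.35917882] 0.0975065034711367
rel [0.1315 0.0104 0.3462] spin 0.0026 yaw now 8.96 clock 3.25
rel [0.1314 0.0103 0.4987] spin 0.0026 yaw now 8.96 clock 3.25
```

```bash
python3 -m pendant '0 .136 .009 0 0;0 .136 .009 .1 0;0 .136 .009 .2 0;0 .136 .009 .3 0;0 .136 .009 .4 0;0 .136 .009 .45 0;0 .136 .009 .497 0;0 .136 .009 .497 0;.3 .136 .009 .497 0;.38 .136 .009 .497 0;.38 .136 .009 .497 0;.38 .136 .009 .497 0;.38 .136 .009 .497 0;.38 .136 .009 .497 0'
```

```text
clock: 4.42
ee_pos: [0.5344, -0.1543, 0.0012]
ee_rot: [0.997, 0.078, 0.002, 0.001]
ft_force: [0.5, -2.8, 8.0]
finger_gap: 0.0533
finger_force: 5.3
```

```bash
python3 -m pendant '.38 0 0 -.005 0;.38 0 0 -.005 0;.38 0 0 -.02 0;.38 0 0 -.05 0;.38 0 0 -.1 0;.38 0 0 -.15 0;.38 0 0 -.15 0;.38 0 0 -.15 0'
python3 - <<'E'
from h import *
import cv2
s=manip.sense();im=read_camera('wrist')[:,:,::-1].copy(); print(s['ft_force'])
sd=read_camera('side')[:,:,::-1]
o=np.zeros((600,640,3),np.uint8); o[:300]=im[:300]; o[300:]=cv2.resize(sd[130:280,200:520],(640,300),interpolation=cv2.INTER_CUBIC)
cv2.imwrite('pics/w3.png',o)
E
```

```text
clock: 5.08
ee_pos: [0.5336, -0.1537, 0.0609]
ee_rot: [0.997, 0.078, 0.001, 0.001]
ft_force: [0.1, 0.6, -2.0]
finger_gap: 0.0531
finger_force: 4.6
[ 0.08251363  0.6268258  -1.99296359]
```

View pics/w3.png

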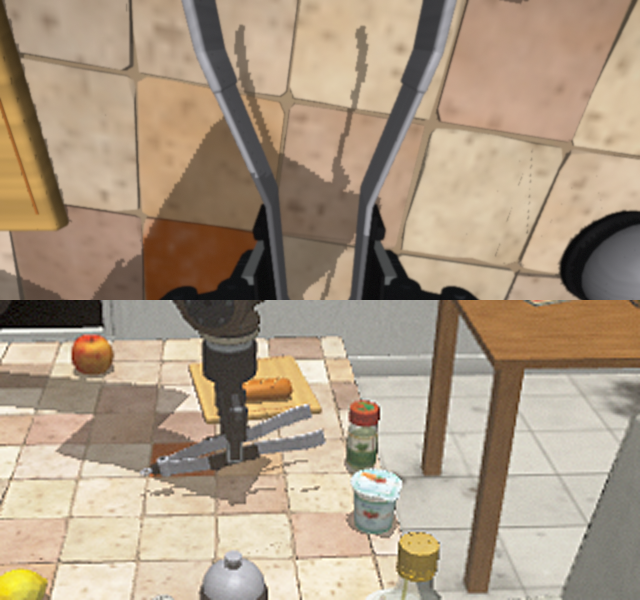

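The picture shows the tongs held with the jaws open, but they look pitched nose-up in the side view: pin near (165,468), jaw tip tops at (311,408) and (325,433). I'll estimate the pitch.

```bash
python3 - <<'E'
from h import *
from scipy.optimize import least_squares
h=np.radians(8.7);ex=np.array([np.cos(h),np.sin(h),0]);ey=np.array([-ex[1],ex[0],0]);ez=np.array([0,0,1])
obs={(-.1,0,.012):(165,466),(.13,.041,.012):(311,408),(.13,-.041,.012):(325,433)}
def pts(p,z):
    for (a,b,c) in obs: yield np.array([.5336,-.1537,z])+ex*(a*np.cos(p)-c*np.sin(p))+ey*b+ez*(a*np.sin(p)+c*np.cos(p))
f=lambda v:np.concatenate([proj('side',X)-(200+o[0]/2,130+(o[1]-300)/2) for X,o in zip(pts(*v),obs.values())])
r=least_squares(f,[0,.07]);print(np.degrees(r.x[0]),r.x[1],r.fun.round(1))
E
```

```text
12.127469270403973 0.05945276487247528 [-2.8 -0.8 -2.6 -0.1 -2.7  0.8]
```

The pitch is about 12° and the tongs have slipped down roughly 1 cm: the light grip was lifted too abruptly. I'll set them down gently, release, and regrasp.

```bash
python3 -m pendant '.38 0 0 .02 0;.38 0 0 .04 0;.38 0 0 .06 0;.38 0 0 .08 0;.38 0 0 .1 0;.38 0 0 .11 0;.38 0 0 .12 0;.38 0 0 .125 0;.35 0 0 .125 0;.3 0 0 .125 0;.25 0 0 .125 0;.15 0 0 .125 0;0 0 0 .125 0;0 0 0 .125 0'
python3 - <<'E'
from h import *
import cv2
s=manip.sense();im=read_camera('wrist')[:,:,::-1].copy(); print(s['ft_force'],s['ee_pos'])
np.save('s4.npy',s,allow_pickle=True)
sd=read_camera('side')[:,:,::-1]
o=np.zeros((600,640,3),np.uint8); o[:300]=im[:300]; o[300:]=cv2.resize(sd[165:240,240:400],(640,300),interpolation=cv2.INTER_CUBIC)
cv2.imwrite('pics/w4.png',o)
E
```

```text
clock: 6.35
ee_pos: [0.5334, -0.1536, 0.0098]
ee_rot: [0.997, 0.078, 0.0, 0.0]
ft_force: [-0.2, 1.4, 0.6]
finger_gap: 0.085
finger_force: 0.0
[-0.15389555  1.44227816  0.55131813] [ 0.53339062 -0.15361919  0.00979989]
```

View pics/w4.png

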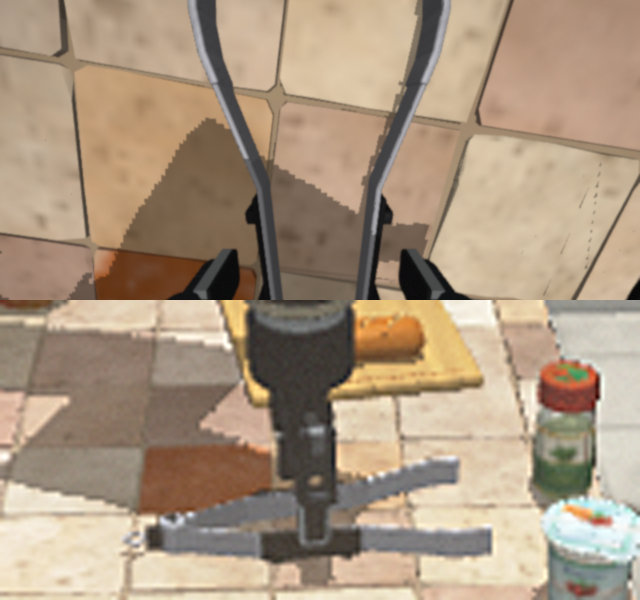

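The tongs lie flat and the gripper is centred on them: the finger is at x≈314 and the plate spans 262–360 in the side inset. I'll regrasp slightly rearward and lift slowly.

```bash
python3 -m pendant '0 -.01 0 .01 0;.25 -.01 0 .022 0;.4 -.01 0 .022 0;.4 -.01 0 .022 0;.4 -.01 0 .022 0;.4 -.01 0 .022 0;.4 -.01 0 .021 0;.4 -.01 0 .019 0;.4 -.01 0 .016 0;.4 -.01 0 .012 0;.4 -.01 0 .007 0;.4 -.01 0 .001 0;.4 -.01 0 -.006 0;.4 -.01 0 -.013 0;.4 -.01 0 -.019 0;.4 -.01 0 -.024 0;.4 -.01 0 -.027 0;.4 -.01 0 -.028 0;.4 -.01 0 -.028 0;.4 -.01 0 -.028 0'
python3 - <<'E'
from h import *
import cv2
s=manip.sense();im=read_camera('wrist')[:,:,::-1].copy(); print(s['ft_force'],s['ee_pos'])
sd=read_camera('side')[:,:,::-1]
o=np.zeros((600,640,3),np.uint8); o[:300]=im[:300]; o[300:]=cv2.resize(sd[165:240,240:400],(640,300),interpolation=cv2.INTER_CUBIC)
cv2.imwrite('pics/w5.png',o)
E
```

```text
clock: 8.12
ee_pos: [0.5293, -0.1542, 0.0207]
ee_rot: [0.997, 0.078, -0.0, 0.0]
ft_force: [0.3, 0.5, -1.1]
finger_gap: 0.0512
finger_force: 5.6
[ 0.29944362  0.52706037 -1.14783036] [ 0.52927394 -0.15417786  0.02065584]
```

View pics/w5.png

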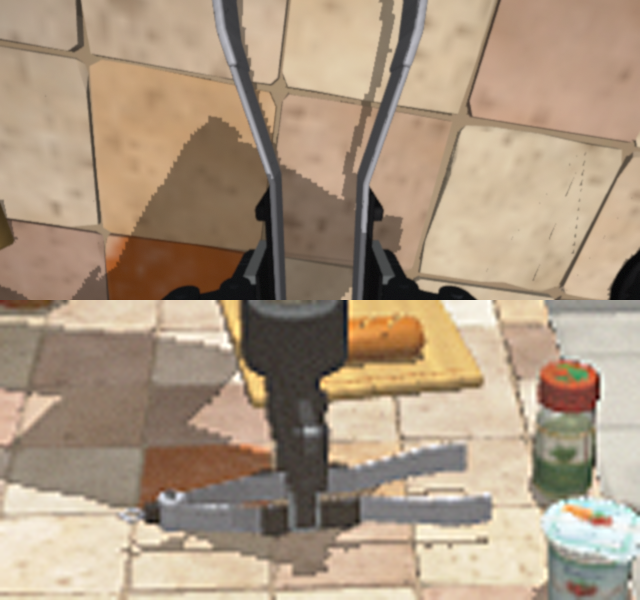

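The tongs are off the table with the pin at (172,497) and tip tops at (466,447) and (490,495), much flatter than before. I'll fit the pitch again.

```bash
cat > fit.py <<'E'
from h import *
from scipy.optimize import least_squares
h=np.radians(8.7);ex=np.array([np.cos(h),np.sin(h),0]);ey=np.array([-ex[1],ex[0],0]);ez=np.array([0,0,1])
def go(name,c,half,ob):
    loc=[(-.1,0,.012),(.13,half,.012),(.13,-half,.012)]
    def f(v):
        p,z,dx=v;r=[]
        for (a,b,k),o in zip(loc,ob):
            a=a+dx; X=np.array([c[0],c[1],z])+ex*(a*np.cos(p)-k*np.sin(p))+ey*b+ez*(a*np.sin(p)+k*np.cos(p))
            r+=list(proj('side',X)-(240+o[0]/4-.4,165+(o[1]-300)/4-.4))
        return np.array(r)
    r=least_squares(f,[0,.03,0]);print(name,np.degrees(r.x[0]).round(2),r.x[1:].round(4),r.fun.round(1))
go('flat',(.5334,-.1536),.048,[(170,520),(457,460),(490,530)])
go('lift',(.5293,-.1542),.038,[(172,496),(466,447),(490,495)])
E
python3 fit.py
```

```text
flat -1.11 [0.0106 0.0033] [-0.6  0.   0.5  0.5  0.2 -0.5]
lift -1.07 [0.031  0.0102] [-0.6  0.   0.1 -0.4  0.5  0.5]
```

The lifted fit matches the flat one, so the tongs are level with no slip. The current heading, roughly parallel to the board, keeps them clear of the apple. I'll lift and carry them gently to a hover over the roll.

```bash
python3 -m pendant '.4 0 0 -.002 0;.4 0 0 -.006 0;.4 0 0 -.013 0;.4 0 0 -.024 0;.4 0 0 -.04 0;.4 0 0 -.06 0;.4 0 0 -.08 0;.4 0 0 -.1 0;.4 0 0 -.12 0;.4 0 0 -.14 0;.4 0 0 -.16 0;.4 0 0 -.175 0;.4 0 0 -.187 0;.4 0 0 -.195 0;.4 0 0 -.199 0;.4 0 0 -.2 0;.4 0 0 -.2 0'
python3 -m pendant '.4 -.001 -.01 0 0;.4 -.003 -.03 0 0;.4 -.006 -.06 0 0;.4 -.01 -.105 0 0;.4 -.016 -.165 0 0;.4 -.023 -.235 0 0;.4 -.031 -.31 0 0;.4 -.039 -.39 0 0;.4 -.047 -.47 0 0;.4 -.055 -.55 0 0;.4 -.062 -.625 0 0;.4 -.069 -.695 0 0;.4 -.075 -.755 0 0;.4 -.08 -.8 0 0;.4 -.083 -.83 0 0;.4 -.086 -.855 0 0;.4 -.088 -.875 0 0;.4 -.088 -.885 0 0;.4 -.088 -.885 0 0;.4 -.088 -.885 0 0'
python3 - <<'E'
from h import *
import cv2
s=manip.sense();im=read_camera('wrist')[:,:,::-1].copy(); print(s['ft_force'],s['ee_pos'])
np.save('s6.npy',s,allow_pickle=True)
sd=read_camera('side')[:,:,::-1]
print(proj('side',[.45,.19,.1]),'apple',atz('scene',345,347,0),proj('wrist',[.556,.209,.054],s))
o=np.zeros((600,640,3),np.uint8); o[:300]=im[:300]; o[300:]=cv2.resize(sd[110:210,230:443],(640,300),interpolation=cv2.INTER_CUBIC)
cv2.imwrite('pics/w6.png',o)
cv2.imwrite('pics/w6full.png',im)
E
```

```text
clock: 9.63
ee_pos: [0.5292, -0.1541, 0.1006]
ee_rot: [0.997, 0.078, -0.0, -0.0]
ft_force: [-0.6, -0.4, -1.7]
finger_gap: 0.0512
finger_force: 5.6
clock: 11.3
ee_pos: [0.4393, 0.1898, 0.1006]
ee_rot: [0.997, 0.078, -0.0, 0.0]
ft_force: [0.7, -1.1, -1.7]
finger_gap: 0.0515
finger_force: 5.6
[ 0.68516119 -1.11810917 -1.71187613] [0.43926941 0.18982197 0.10062844]
[288.80582265 146.76676343] apple [ 2.66506202e-01  2.76470824e-01 -1.11022302e-16] [316.53056942  38.28658394]
```

View pics/w6.png

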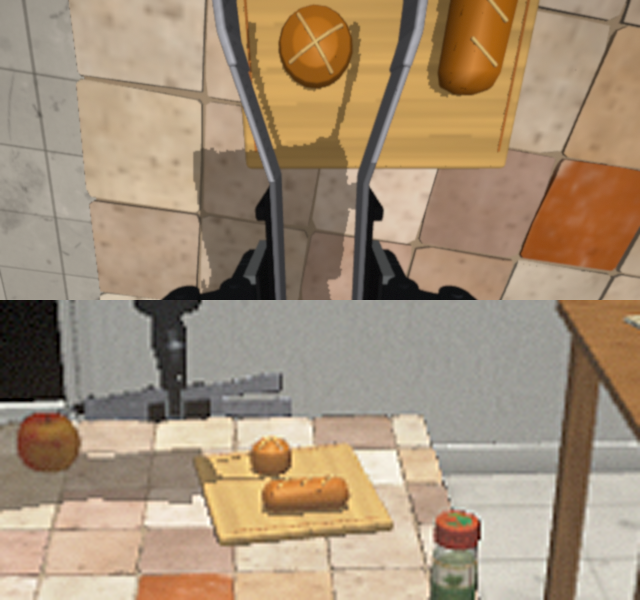

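The hover picture shows the roll's cross at about (317,42) between the jaws. The jaw/arm bends are at (245,72) and (405,70), the front stops at (264,200) and (373,200), and the long roll is clear.

```bash
python3 - <<'E'
from h import *
s=np.load('s6.npy',allow_pickle=True).item()
M=R.from_quat(s['ee_rot']).as_matrix()
for n,u,v,z in(('cross',317,42,.054),('bendL',244,70,.124),('bendR',406,67,.124),('stopL',264,200,.124),('stopR',373,200,.124),('jL',225,0,.124),('jR',416,0,.124),('bdcornerL',246,167,.014),('bdR',503,168,.014)):
    X=atz('wrist',u,v,z,s); print(n,X.round(4),(M.T@(X-s['ee_pos'])).round(4))
E
```

```text
cross [0.5541 0.2084 0.054 ] [ 0.1163 -0.0004  0.0466]
bendL [0.5262 0.2328 0.124 ] [ 0.0926 -0.0289 -0.0234]
bendR [0.5372 0.1699 0.124 ] [ 0.0937  0.0349 -0.0234]
stopL [0.4734 0.2199 0.124 ] [ 0.0384 -0.0243 -0.0234]
stopR [0.4812 0.1708 0.124 ] [ 0.0384  0.0253 -0.0234]
jL [0.5487 0.2415 0.124 ] [ 0.1162 -0.034  -0.0234]
jR [0.5597 0.172  0.124 ] [ 0.1162  0.0364 -0.0234]
bdcornerL [0.4601 0.2544 0.014 ] [ 0.0307 -0.0605  0.0866]
bdR [0.4931 0.0405 0.014 ] [0.0298 0.1559 0.0866]
```

```bash
python3 -m pendant '.4 -.002 -.001 .003 0;.4 -.004 -.002 .01 0;.4 -.006 -.003 .02 0;.4 -.006 -.003 .033 0;.4 -.006 -.003 .048 0;.4 -.006 -.003 .065 0;.4 -.006 -.003 .082 0;.4 -.006 -.003 .099 0;.4 -.006 -.003 .116 0;.4 -.006 -.003 .133 0;.4 -.006 -.003 .148 0;.4 -.006 -.003 .161 0;.4 -.006 -.003 .172 0;.4 -.006 -.003 .181 0;.4 -.006 -.003 .188 0;.4 -.006 -.003 .193 0;.4 -.006 -.003 .196 0;.4 -.006 -.003 .198 0;.4 -.006 -.003 .198 0;.4 -.006 -.003 .198 0'
python3 - <<'E'
from h import *
import cv2
s=manip.sense();im=read_camera('wrist')[:,:,::-1].copy(); print(s['ft_force'],s['ee_pos'])
cv2.imwrite('pics/w7.png',im)
np.save('s7.npy',s,allow_pickle=True)
hsv=cv2.cvtColor(im,cv2.COLOR_BGR2HSV)
# brown roll mask blob stats near expected
m=cv2.inRange(hsv,(5,150,60),(16,255,230)); m[200:]=0
n,l,st,c=cv2.connectedComponentsWithStats(m)
for i in range(1,n):
    if st[i,4]>200: print(st[i],c[i].round(0))
print(proj('wrist',[.5541,.2084,.054],s))
# tongs gray runs along some rows
g=(hsv[:,:,1]<45)
for r in (10,30,50,80,110,140): 
    x=np.flatnonzero(np.diff(np.r_[0,g[r,150:500].astype(int),0])); print(r,[(a+150,b+150) for a,b in zip(x[::2],x[1::2]) if b-a>4])
E
```

```text
clock: 13.07
ee_pos: [0.4367, 0.1908, 0.0216]
ee_rot: [0.997, 0.078, 0.0, 0.0]
ft_force: [0.1, 0.6, -1.6]
finger_gap: 0.0514
finger_force: 5.6
[ 0.09712443  0.5789198  -1.62112861] [0.43674319 0.19079356 0.02158352]
[207   0  22 170 759] [217.  83.]
[ 255    0  124   72 6197] [317.  30.]
[ 509    0  131  170 8909] [574.  42.]
[319.82521684 -18.64308434]
10 [(np.int64(214), np.int64(237)), (np.int64(403), np.int64(426))]
30 [(np.int64(217), np.int64(239)), (np.int64(400), np.int64(423))]
50 [(np.int64(224), np.int64(244)), (np.int64(396), np.int64(416))]
80 [(np.int64(234), np.int64(250)), (np.int64(390), np.int64(406))]
110 [(np.int64(245), np.int64(260)), (np.int64(380), np.int64(395))]
140 [(np.int64(255), np.int64(270)), (np.int64(369), np.int64(384))]
```

There has been no contact, and the roll at u≈317 is centred between the jaws (midline 319.5). Closing now.

```bash
python3 -m pendant '.43 0 0 0 0;.46 0 0 0 0;.49 0 0 0 0;.52 0 0 0 0;.55 0 0 0 0;.6 0 0 0 0;.7 0 0 0 0;.8 0 0 0 0;.9 0 0 0 0;1 0 0 0 0;1 0 0 0 0;1 0 0 0 0'
```

```text
clock: 14.12
ee_pos: [0.4367, 0.1908, 0.0215]
ee_rot: [0.997, 0.078, 0.0, 0.0]
ft_force: [0.8, -0.0, -0.1]
finger_gap: 0.0397
finger_force: 60.3
```

The gap is 39.7 mm with 60 N of grip, so the tongs are holding the roll. Lifting gently.

```bash
python3 -m pendant '1 0 0 -.003 0;1 0 0 -.008 0;1 0 0 -.016 0;1 0 0 -.03 0;1 0 0 -.05 0;1 0 0 -.075 0;1 0 0 -.1 0;1 0 0 -.13 0;1 0 0 -.16 0;1 0 0 -.19 0;1 0 0 -.22 0;1 0 0 -.25 0;1 0 0 -.275 0;1 0 0 -.297 0;1 0 0 -.314 0;1 0 0 -.327 0;1 0 0 -.335 0;1 0 0 -.339 0;1 0 0 -.34 0;1 0 0 -.34 0'
python3 - <<'E'
from h import *
import cv2
s=manip.sense();im=read_camera('wrist')[:,:,::-1].copy(); print(s['ft_force'],s['ee_pos'])
cv2.imwrite('pics/w8.png',im)
def blobs(im,name):
    hsv=cv2.cvtColor(im,cv2.COLOR_BGR2HSV);m=cv2.inRange(hsv,(5,150,60),(16,255,235))
    n,l,st,c=cv2.connectedComponentsWithStats(m)
    print(name,[(list(map(int,st[i])),c[i].round(0)) for i in range(1,n) if st[i,4]>60])
blobs(im[:200],'wrist')
sd=read_camera('side')[:,:,::-1]; cv2.imwrite('pics/sd8.png',sd)
blobs(sd[100:240,240:420],'side(off 240,100)')
blobs(cv2.imread('pics/side0.png')[100:240,240:420],'side0')
for z in(.15,.17,.19): print(z,proj('side',[.554,.2084,z])-(240,100),proj('scene',[.554,.2084,z]))
sc=read_camera('scene')[:,:,::-1]; cv2.imwrite('pics/sc8.png',sc); blobs(sc[150:310,190:400],'scene(190,150)')
E
```

```text
clock: 15.78
ee_pos: [0.4366, 0.1908, 0.1572]
ee_rot: [0.997, 0.078, -0.0, 0.0]
ft_force: [-0.2, -0.9, -1.9]
finger_gap: 0.04
finger_force: 60.6
[-0.16184377 -0.94922265 -1.88589253] [0.4365729  0.19078099 0.15724523]
wrist [([259, 0, 123, 72, 6221], array([320.,  31.])), ([414, 0, 63, 94, 4193], array([443.,  44.])), ([465, 0, 25, 141, 342], array([477.,  68.])), ([266, 109, 4, 32, 63], array([268., 126.])), ([499, 149, 106, 51, 4102], array([552., 177.]))]
side(off 240,100) [([0, 48, 16, 19, 163], array([ 6., 56.])), ([77, 69, 29, 10, 207], array([91., 73.])), ([35, 102, 33, 16, 435], array([ 50., 110.]))]
side0 [([0, 48, 16, 19, 184], array([ 7., 57.])), ([74, 57, 13, 11, 80], array([80., 61.])), ([78, 69, 28, 10, 206], array([91., 73.])), ([35, 102, 33, 16, 388], array([ 49., 109.]))]
0.15 [78.13771602 31.02438365] [249.61726173 226.59108814]
0.17 [78.08588727 25.62497258] [249.14589503 218.74086702]
0.19 [78.03358098 20.16115656] [248.66787526 210.7585006 ]
scene(190,150) [([49, 63, 21, 12, 173], array([60., 69.])), ([144, 81, 18, 9, 68], array([153.,  84.])), ([159, 85, 23, 8, 96], array([170.,  89.])), ([58, 86, 37, 21, 487], array([76., 96.])), ([151, 94, 24, 13, 123], array([163., 100.]))]
```

The roll is up: the load is 1.9 N, it sits in the same place between the jaws, and the scene camera puts it at about z = 0.17. The long roll hasn't moved. I'll hold briefly, recheck and hand in.

```bash
python3 -m pendant '1 0 0 0 0;1 0 0 0 0;1 0 0 0 0;1 0 0 0 0;1 0 0 0 0;1 0 0 0 0;1 0 0 0 0;1 0 0 0 0;1 0 0 0 0;1 0 0 0 0'
python3 - <<'E'
from h import *
from bench import job
import cv2
im=read_camera('wrist')[:,:,::-1]
print('change since w8:',np.abs(im[:140,240:400].astype(int)-cv2.imread('pics/w8.png')[:140,240:400]).mean())
print(job.hand_in())
E
```

```text
clock: 16.77
ee_pos: [0.4366, 0.1908, 0.1575]
ee_rot: [0.997, 0.078, -0.0, 0.0]
ft_force: [-0.7, -0.1, -1.6]
finger_gap: 0.0396
finger_force: 60.6
change since w8: 0.7939732142857143
the job is handed in; nothing more can be done
None
```

I rang the bell (plunger on its stop at 18 N), then picked up the round roll with the tongs; they held it steady about 15 cm above the worktop at hand-in, at 16.8 s, with the long roll unmoved in the camera images.

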